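# Build the sieve stack on the shaker

### The arm

A 6-joint arm with a two-finger parallel gripper is mounted at the origin on a cart in front of the work surface, level with it; the furniture and walls round the work are solid. World frame = base frame: x ahead of the robot, y to its left, z up, the work surface at z = 0. Lengths are in m, angles in rad, forces in N, time in s.
With the tool pointing down it reaches from about 0.35 to 0.975 m from the base axis. Payload 4.9 kg.
Tool frame: the origin (TCP) lies on the mounting face of the last link; the fingertips stand 173 mm ahead of it and the grasp point (between the pads) lies ctrl.pinch_z ahead of it (ctrl.pinch_z is the distance from the TCP to the grasp point, in m); z points along the fingers, y is the line along which they close (so a half turn about z gives the same grasp; the last joint's range is limited). The gripper opens to 85 mm and grips with 20 to 120 N. Pads are 22 mm wide; open, the fingers measure 114 mm over their backs; the gripper's body (76 mm by 85 mm) begins 54 mm behind the grasp point. The pads swing forward as they close: fully open they stand 13 mm farther back than shut.
Start: joints at [1.07, 0.053, 1.613, -0, 1.476, -0.119], TCP at [0.233, 0.58, 0.405] pointing down, gripper open.
Joint ranges: [-3.01, 3.01], [-1.01, 2.22], [0.06, 2.58], [-1.02, 4.17], [0.09, 2.62], [-3.14, 3.14]. Speed limits (rad/s): [2.57, 2.57, 3.14, 3.14, 3.14, 3.14].

### API

Orientations are given as a rotation vector (axis times angle).
In Python, from station import telemetry, eyes, ctrl gives the robot as it stands.
- The arm moves only by the tool apply_moves, never from a script. Its argument "plan" is a list of rows, each a list of 5 numbers: the finger opening in m, from 0 to 0.0854, then the shift along the tool's x, y, z in m, then the turn about the tool's z in rad. In form: [[jaw, x, y, z, roll], ...]. A call has 1 to 12 rows; each row is the pose to reach, as a shift and turn from the pose commanded when the call began, along the tool's axes at that moment; what a row does not reach only later rows make up. A row lasts 1/12 s, in which the tool goes at most 41.7 mm and 7.16 degrees, less where a joint would pass 70% of its speed; a pose out of reach is approached as far as the arm can. A call with a gripper value outside its range is refused whole. The fingers move at their own pace and stop on an object; "newtons" is the grip in N (left out, the last holds). Time passes only in rows, so rows that repeat a pose let the fingers close. It gives the time, the measured TCP pose, the force, the opening and the grip force at its end, in the units of the state.
- telemetry.get_obs(): the state, without advancing time (a new reading comes with each control period).
- eyes.get_image(name): name is "scene" or "top" or "wrist"; returns a dict with "img" (384x512x3 uint8, blue, green, red), "range_z" (384x512 float32, m along the optical axis (not along the pixel's ray), 0 where there is no reading), "K" (3x3 intrinsics, pixels), "pose" (4x4, takes a point from camera to world coordinates); the wrist camera has in their place "hand_eye" (4x4, takes a point from camera to tool coordinates, whose origin is the TCP and whose axes are the flange's). Camera axes: x right, y down, z forward; pixel columns grow to the right and rows downward; lengths in m; the calibration is good to about 2 mm. A picture is of the moment at which its call begins: read the wrist's pose just before it.
- ctrl.finish_job(): hands the job in; it is judged then, once.
Trained networks look in a picture, given as the dict that the camera call returned (one of the last four; its "shot" number tells which), for a name from the list of things; names that differ only in an ending like _2 or _b are one class to them, and where a whole thing is asked for, a point or a joint stands for the part that bears it (a point fixed in the world has none). Each returns a list of dicts, best first, with "confidence" (0 to 1); they miss things now and then, are a little off and sometimes report something else, mostly with a low value. They report only what shows in the picture. A call takes as long as a camera call.
- eyes.search_frame(thing, picture): "box" ([left, top, right, bottom] in pixels, round what is visible of it).
- eyes.outline_of(thing, picture): "region" (384x512 bool, what is visible of it) and "box" ([left, top, right, bottom] in pixels, round what is visible of it).
- eyes.tip_of(thing, picture): "point" ([column, row] in pixels: a listed point, or the origin of a listed thing).
The state is a dict: "t": time; "q": joint angles; "dq": joint speeds; "effort": joint torques, N m; "tool_pos": TCP position; "tool_rot": TCP orientation; "contact_force": force on the tool from outside, world axes, zero at the start; "wrist_torque": the same for the moment, N m; "opening": finger opening in m; "grip_force": force on a finger pad.
Only numpy, scipy, OpenCV 4.12 (cv2) and the standard library are available. Lean on these libraries where they do the work, as an engineer would, in place of code of your own. Each camera call takes 0.05 s, during which the arm holds its last target. There are 200 camera calls.

### The job

Assemble the small test-sieve stack on the shaker, one part after the other from the bottom up: first press the plain steel pan down between the shaker's two orange spring jaws until it sits on the plate, then nest the blue fine sieve in it, the yellow medium sieve on that, the red coarse sieve on that, and finally the white lid with the black knob. Each part must be upright and fully seated in the one below, and the beaker, the timer and the film carton must be left standing where they are.

Things in the scene. Friction and masses are not known exactly. Their poses are not given: they have to be found in the camera images.
- shaker: Fixed round grey base, 124 mm across; plate top 35 mm above origin (centre of underside, the pan's axis). Knob at -x. Orange spring jaws at +y and -y, 18 mm tall, leave a 54 mm circle (65 at the bevelled top); the pan pushed straight down (under 15 N) spreads them along y and is held and centred. Fingers holding the pan fit at +x and -x.
- pan: Plain bare-steel cup, 60 mm dia, 46 high, foot bevelled to 52 across over the lowest 6 mm; open mouth 56 across, floor at 10 mm. Grasp across the body near the top, fingertips 22 mm or more above its underside to stay above the jaws. Seated: origin 35 mm above the shaker's. 0.12 kg. Origin: centre of underside, z up.
- sieve_fine: Blue sieve, finest mesh. Nested: origin 38 mm above the pan's. 60 mm dia, 30 high, open mouth 56 across. Centring skirt below (z 0 to 8 mm) 51 across, tapering to 41 at its foot; it drops into the mouth below (2.5 mm play all round) until the 60 mm body (z 8 to 30) rests on that rim. Grasp the body from above. 0.09 kg. Origin: centre of underside, z up.
- sieve_medium: Yellow sieve, medium mesh. Nested: origin 22 mm above the blue one's. 60 mm dia, 30 high, open mouth 56 across. Centring skirt below (z 0 to 8 mm) 51 across, tapering to 41 at its foot; it drops into the mouth below (2.5 mm play all round) until the 60 mm body (z 8 to 30) rests on that rim. Grasp the body from above. 0.09 kg. Origin: centre of underside, z up.
- sieve_coarse: Red sieve, widest mesh. Nested: origin 22 mm above the yellow one's. 60 mm dia, 30 high, open mouth 56 across. Centring skirt below (z 0 to 8 mm) 51 across, tapering to 41 at its foot; it drops into the mouth below (2.5 mm play all round) until the 60 mm body (z 8 to 30) rests on that rim. Grasp the body from above. 0.09 kg. Origin: centre of underside, z up.
- lid: White 60 mm disc (z 8 to 13 mm) with a tapered skirt below (z 0 to 8, 51 tapering to 41 mm across; it drops into the red sieve's 56 mm mouth) and a black round knob, 22 mm dia, z 13 to 41 mm: grasp the knob, fingertips above the disc. Nested: origin 22 mm above the red sieve's. 0.06 kg. Origin: centre of underside, z up.
- beaker: Bystander: clear glass beaker, 52 mm across, 66 mm high, loose. Origin: centre of its underside.
- timer: Bystander: white bench timer lying flat, 66 x 66 x 18 mm, loose. Origin: centre of its underside.
- film_box: Bystander: white and red film carton, 52 (x) x 110 (y) x 52 mm, loose. Origin: centre of its underside.

How it is judged:
On the way, in this order (a step that is already met when the one before it is completed fails the run):
1. The steel pan is pressed down onto the shaker plate between the jaws (z of pan in the frame of shaker between 0.032 and 0.038 m and horizontal distance between pan and shaker below 0.005 m and angle between the z axis of pan and the z axis of shaker, either way round below 0.06 rad and angle between pan's own z axis and vertical below 0.1 rad), for 0.2 s.
2. The blue fine sieve is nested in the pan (z of sieve_fine in the frame of pan between 0.035 and 0.041 m and horizontal distance between sieve_fine and pan below 0.005 m and angle between the z axis of sieve_fine and the z axis of pan, either way round below 0.06 rad and angle between sieve_fine's own z axis and vertical below 0.1 rad), for 0.2 s.
3. The yellow medium sieve is nested in the blue one (z of sieve_medium in the frame of sieve_fine between 0.019 and 0.025 m and horizontal distance between sieve_medium and sieve_fine below 0.005 m and angle between the z axis of sieve_medium and the z axis of sieve_fine, either way round below 0.06 rad and angle between sieve_medium's own z axis and vertical below 0.1 rad), for 0.2 s.
4. The red coarse sieve is nested in the yellow one (z of sieve_coarse in the frame of sieve_medium between 0.019 and 0.025 m and horizontal distance between sieve_coarse and sieve_medium below 0.005 m and angle between the z axis of sieve_coarse and the z axis of sieve_medium, either way round below 0.06 rad and angle between sieve_coarse's own z axis and vertical below 0.1 rad), for 0.2 s.
5. The lid is nested in the red sieve (z of lid in the frame of sieve_coarse between 0.019 and 0.025 m and horizontal distance between lid and sieve_coarse below 0.005 m and angle between the z axis of lid and the z axis of sieve_coarse, either way round below 0.06 rad and angle between lid's own z axis and vertical below 0.1 rad), for 0.2 s.
At the end, for the whole second after the job is handed in: From the bottom up stand pan, blue, yellow and red sieve and lid: the pan on the shaker plate between the jaws, every part seated in the one below within 3 mm in height and 5 mm sideways, tilted less than 0.06 rad to it and less than 0.1 rad to the vertical, all at rest (all of step 1 and all of step 2 and all of step 3 and all of step 4 and all of step 5 and linear speed of each of pan, sieve_fine, sieve_medium, sieve_coarse, lid below 0.02 m/s); the robot touches nothing.
It fails at once if The glass beaker is moved more than 30 mm or tipped (distance of beaker from where it was at the start of the episode above 0.03 m or angle between beaker's own z axis and vertical above 0.4 rad).
It fails at once if The timer is moved more than 30 mm or tipped (distance of timer from where it was at the start of the episode above 0.03 m or angle between timer's own z axis and vertical above 0.4 rad).
It fails at once if The film carton is moved more than 30 mm or tipped (distance of film_box from where it was at the start of the episode above 0.03 m or angle between film_box's own z axis and vertical above 0.4 rad).
It also fails if it takes over 136 s, if anything falls off the work surface, if the arm or the gripper's body presses on something with over 40 N, if the wrist force passes 120 N, or if a joint passes its speed limit or range.

## Working session

There is one attempt and no reset: what is moved stays moved. The work goes in short steps, Python scripts to look and compute and a tool call to move; the robot and the scene stay as the last step left them, time stands still between calls to the robot, and variables do not carry over. Pictures are saved under pics/ and viewed, at most 14 in all, crops included, and the job is handed in when it is done.

Besides the shell and the picture viewer there is one more tool, called as name(argument=value, ...), one argument or row to a line, values as JSON. apply_moves: Moves the arm, as the interface text tells. Its arguments: {"type":"object","properties":{"plan":{"type":"array","items":{"type":"array","items":{"type":"number"}}},"newtons":{"type":"number"}},"required":["plan"]}

```bash
mkdir -p pics; cat > h.py <<'E'
import numpy as np, cv2
from scipy.spatial.transform import Rotation as R
from station import telemetry, eyes, ctrl
def T():
    o=telemetry.get_obs(); M=np.eye(4); M[:3,:3]=R.from_rotvec(o['tool_rot']).as_matrix(); M[:3,3]=o['tool_pos']; return M
def shot(n):
    M=T(); p=eyes.get_image(n)
    if n=='wrist': p['pose']=M@p['hand_eye']
    return p
def pts(p):
    z=p['range_z']; v,u=np.mgrid[:384,:512]; K=p['K']
    c=np.stack([(u-K[0,2])/K[0,0]*z,(v-K[1,2])/K[1,1]*z,z],-1)
    return c@p['pose'][:3,:3].T+p['pose'][:3,3]
E
python3 - <<'E'
from h import *
o=telemetry.get_obs(); print(o, ctrl.pinch_z)
for n in ['scene','top']:
    p=shot(n); cv2.imwrite(f'pics/{n}0.png',p['img']); P=pts(p)
    for t in ['shaker','pan','sieve_fine','sieve_medium','sieve_coarse','lid','beaker','timer','film_box']:
        r=eyes.outline_of(t,p)[:2]
        for d in r:
            m=d['region']&(p['range_z']>0); Q=P[m]
            if len(Q)<5: continue
            zt=np.percentile(Q[:,2],95); top=Q[Q[:,2]>zt-.006]
            print(n,t,round(d['confidence'],2),d['box'],'ztop',zt.round(3),'lo',top.min(0).round(3),'hi',top.max(0).round(3))
E
```

```text
{'t': 0.0, 'q': array([ 1.07004150e+00,  5.33554327e-02,  1.61430085e+00,  1.78896799e-05,
        1.47597890e+00, -1.19008719e-01]), 'dq': array([ 1.34574745e-03,  4.66169027e-04,  8.79978134e-04,  1.82820557e-03,
        6.16275844e-05, -5.90218361e-04]), 'effort': array([ 2.00478303e-04, -3.93701041e+01, -3.70169771e+01, -8.04427441e-05,
        7.37283641e-03, -4.66688405e-06]), 'tool_pos': array([0.23271161, 0.57977157, 0.40345944]), 'tool_rot': array([-5.95891884e-01, -3.08390795e+00,  3.04644224e-03]), 'contact_force': array([-0.49023334, -0.31796466,  1.02291295]), 'wrist_torque': array([-0.07932379, -0.05011367, -0.04646246]), 'grip_force': 0.0, 'opening': 0.08552942463217374} 0.1547
scene shaker 0.79 [159.0, 170.3, 206.0, 201.8] ztop 0.048 lo [0.4   0.154 0.042] hi [0.45  0.262 0.055]
scene pan 0.57 [252.8, 191.8, 276.9, 219.0] ztop 0.047 lo [ 0.518 -0.025  0.041] hi [0.577 0.034 0.049]
scene sieve_fine 0.7 [331.6, 312.2, 362.9, 346.2] ztop 0.031 lo [ 0.418 -0.378  0.025] hi [ 0.478 -0.32   0.033]
scene sieve_medium 0.56 [217.6, 154.0, 237.7, 169.1] ztop 0.031 lo [0.548 0.1
[... 918 characters left out ...]
7.5, 203.2, 177.6] ztop 0.03 lo [0.553 0.202 0.024] hi [0.61  0.259 0.036]
top sieve_coarse 0.56 [309.9, 164.7, 327.8, 181.1] ztop 0.03 lo [ 0.544 -0.215  0.024] hi [ 0.6   -0.159  0.033]
top lid 0.82 [314.7, 205.5, 334.1, 223.3] ztop 0.041 lo [ 0.414 -0.209  0.037] hi [ 0.434 -0.188  0.048]
top beaker 0.55 [227.3, 138.1, 242.2, 154.6] ztop 0.065 lo [0.636 0.076 0.059] hi [0.682 0.12  0.071]
top beaker 0.43 [190.0, 160.9, 206.7, 179.1] ztop 0.031 lo [0.556 0.202 0.025] hi [0.613 0.259 0.037]
top timer 0.6 [245.1, 216.1, 266.4, 234.1] ztop 0.023 lo [0.357 0.003 0.017] hi [0.425 0.071 0.031]
top film_box 0.92 [132.2, 199.8, 176.9, 220.2] ztop 0.057 lo [0.398 0.319 0.051] hi [0.461 0.431 0.06 ]
```

```bash
python3 - <<'E'
import cv2
i=cv2.imread('pics/scene0.png')[120:360,110:380]; cv2.imwrite('pics/s0c.png',cv2.resize(i,None,fx=2.4,fy=2.4,interpolation=2))
E
```

```text
(no output)
```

View pics/s0c.png

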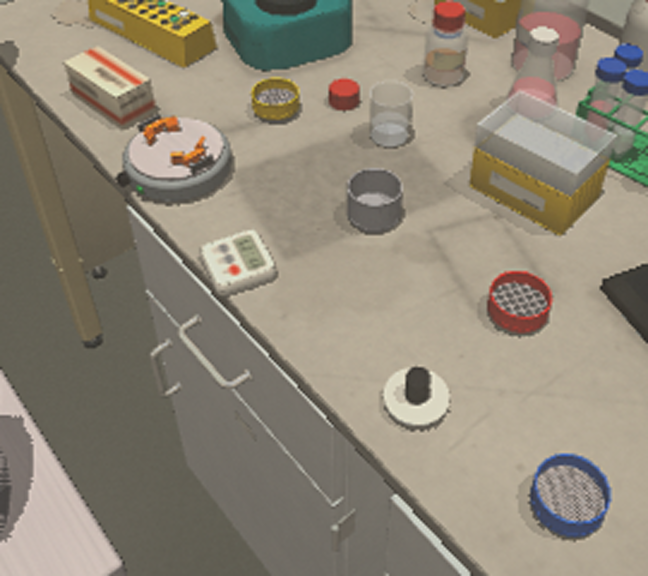

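apply_moves(
  plan=[
    [0.085,-0.0315,-0.0272,0,0.119],
    [0.085,-0.063,-0.0544,0,0.238],
    [0.085,-0.0945,-0.0816,0,0.357],
    [0.085,-0.126,-0.1088,0,0.476],
    [0.085,-0.1575,-0.136,0,0.595],
    [0.085,-0.189,-0.1632,0,0.714],
    [0.085,-0.2205,-0.1904,0,0.833],
    [0.085,-0.252,-0.2176,0,0.952],
    [0.085,-0.2835,-0.2448,0,1.071],
    [0.085,-0.315,-0.272,0,1.188],
    [0.085,-0.315,-0.272,0,1.188],
    [0.085,-0.315,-0.272,0,1.188],
  ],
)

```text
t: 2.0
tool_pos: [0.4247, 0.2084, 0.4049]
tool_rot: [-2.225, -2.218, -0.001]
contact_force: [0.2, -0.2, 0.8]
opening: 0.0852
grip_force: 0.0
```

```bash
python3 - <<'E'
from h import *
M=T(); print(M.round(4)); p=shot('wrist'); cv2.imwrite('pics/w1.png',p['img']); print(p['hand_eye'].round(3))
P=pts(p); np.savez('w1.npz',P=P,img=p['img'])
h=cv2.cvtColor(p['img'],cv2.COLOR_BGR2HSV); 
m=(h[...,0]>5)&(h[...,0]<20)&(h[...,1]>160)&(p['range_z']>0)&(P[...,2]>.03)&(P[...,2]<.07)
Q=P[m]; print(len(Q))
if len(Q):
  c=Q.mean(0); a=Q[Q[:,1]>c[1]]; b=Q[Q[:,1]<c[1]]
  for s in (a,b): print(s.mean(0).round(4),s.min(0).round(4),s.max(0).round(4))
# plate circle
m=(P[...,2]>.028)&(P[...,2]<.04); Q=P[m]; print(Q.min(0),Q.max(0))
E
```

```text
[[ 3.000e-03  1.000e+00  3.000e-04  4.247e-01]
 [ 1.000e+00 -3.000e-03  4.000e-04  2.084e-01]
 [ 4.000e-04  3.000e-04 -1.000e+00  4.049e-01]
 [ 0.000e+00  0.000e+00  0.000e+00  1.000e+00]]
[[-0.001 -0.947 -0.32   0.083]
 [ 1.    -0.001  0.    -0.   ]
 [-0.001 -0.32   0.947  0.031]
 [ 0.     0.     0.     1.   ]]
804
[0.4252 0.2563 0.0488] [0.4008 0.2313 0.0385] [0.4493 0.3731 0.0542]
[0.3886 0.1608 0.0462] [ 0.0513 -0.0476  0.0306] [0.4502 0.1927 0.0541]
[ 0.04833473 -0.14574035  0.02800019] [0.74940756 0.37826911 0.03999911]
```

View pics/w1.png

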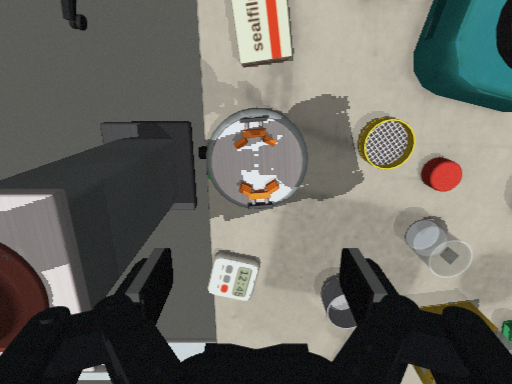

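```bash
cat >> h.py <<'E'
from scipy.optimize import least_squares
def circ(Q,r=None):
    c0=np.r_[(Q[:,:2].max(0)+Q[:,:2].min(0))/2,r or .03]
    f=lambda c: np.hypot(Q[:,0]-c[0],Q[:,1]-c[1])-(r or c[2])
    s=least_squares(f,c0,loss='soft_l1',f_scale=.001); return s.x.round(4), np.abs(s.fun).mean().round(4)
E
python3 - <<'E'
from h import *
d=np.load('w1.npz'); P,img=d['P'],d['img']
h=cv2.cvtColor(img,cv2.COLOR_BGR2HSV)
m=((h[...,0]>5)&(h[...,0]<20)&(h[...,1]>160)&(P[...,2]>.03)).astype('uint8'); m[:100]=0;m[230:]=0;m[:,:215]=0;m[:,300:]=0
n,l,s,c=cv2.connectedComponentsWithStats(m)
for i in range(1,n):
    if s[i,4]>40:
        Q=P[l==i]; t=Q[Q[:,2]>.045]; print(s[i],Q.mean(0).round(4),t.min(0).round(4),t.max(0).round(4),Q[:,2].max())
        print('minAreaRect',cv2.minAreaRect((Q[:,:2]*1000).astype('float32')))
# shaker outer silhouette
near=np.hypot(P[...,0]-.425,P[...,1]-.209)<.075
for lo in(.012,.02,.026):
    m=(near&(P[...,2]>lo)&(P[...,2]<.038)).astype('uint8'); k=np.array(cv2.findContours(m,0,1)[0],dtype=object)
    C=max(cv2.findContours(m,0,1)[0],key=len)[:,0]; Q=P[C[:,1],C[:,0]]; print(lo,circ(Q), Q[:,2].mean(), cv2.fitEllipse(C))
E
```

```text
[234 128  42  21 342] [0.423  0.2437 0.0484] [0.4008 0.2313 0.0451] [0.4458 0.2522 0.0542] 0.054163931854497416
minAreaRect ((423.02252197265625, 242.25254821777344), (45.1920280456543, 18.99384307861328), 4.595537185668945)
[239 180  40  19 373] [0.4275 0.1819 0.0482] [0.4052 0.1716 0.0451] [0.4502 0.2915 0.3735] 0.37352220335586717
minAreaRect ((435.7236022949219, 228.84054565429688), (119.47853088378906, 43.7613639831543), 79.70143127441406)
0.012 (array([0.4246, 0.2141, 0.0596]), np.float64(0.0068)) 0.027148409449862482 ((254.8509979248047, 154.57740783691406), (92.15022277832031, 105.60309600830078), 88.205078125)
0.02 (array([0.4247, 0.2141, 0.0595]), np.float64(0.0067)) 0.027965072047664297 ((255.040771484375, 154.71363830566406), (91.88628387451172, 105.11605072021484), 88.10513305664062)
0.026 (array([0.4251, 0.2141, 0.0585]), np.float64(0.0064)) 0.02929125735439024 ((255.96807861328125, 155.22515869140625), (91.15453338623047, 102.07282257080078), 86.91215515136719)
```

apply_moves(
  plan=[
    [0.085,-0.03,0,0.02,0],
    [0.085,-0.06,0,0.04,0],
    [0.085,-0.082,0,0.05,0],
    [0.085,-0.082,0,0.05,0],
    [0.085,-0.082,0,0.05,0],
  ],
)

```text
t: 2.47
tool_pos: [0.4234, 0.129, 0.354]
tool_rot: [-2.218, -2.223, 0.001]
contact_force: [-0.3, 0.6, -0.6]
opening: 0.0854
grip_force: 0.0
```

```bash
python3 - <<'E'
from h import *
p=shot('wrist'); cv2.imwrite('pics/w2.png',p['img']); P=pts(p); img=p['img']
print(T()[:3,3],p['pose'][:3,3])
h=cv2.cvtColor(img,cv2.COLOR_BGR2HSV)
near=np.hypot(P[...,0]-.425,P[...,1]-.209)<.06
m=((h[...,0]>5)&(h[...,0]<20)&(h[...,1]>160)&near&(P[...,2]>.042)).astype('uint8')
n,l,s,c=cv2.connectedComponentsWithStats(m)
for i in range(1,n):
    if s[i,4]>40:
        Q=P[l==i]; print(s[i],Q.mean(0).round(4),Q.min(0).round(4),Q.max(0).round(4), cv2.minAreaRect((Q[:,:2]*1000).astype('float32')))
near=np.hypot(P[...,0]-.425,P[...,1]-.209)<.075
m=(near&(P[...,2]>.015)).astype('uint8'); C=max(cv2.findContours(m,0,1)[0],key=len)[:,0]; Q=P[C[:,1],C[:,0]]; print(circ(Q),circ(Q,.062),Q[:,2].mean())
near=np.hypot(P[...,0]-.548,P[...,1]-.004)<.05
Q=P[near&(P[...,2]>.04)&(P[...,2]<.055)]; print('pan',len(Q),circ(Q,.029),Q.min(0),Q.max(0))
E
```

```text
[0.42370934 0.12939988 0.35499719] [0.42311793 0.2120846  0.32263246]
[230  42  55  28 664] [0.4236 0.2421 0.0494] [0.4009 0.2121 0.042 ] [0.4465 0.2515 0.3226] ((423.014404296875, 237.21011352539062), (36.6689453125, 34.359832763671875), 47.09807205200195)
[236 114  51  25 535] [0.428  0.1805 0.0493] [0.4048 0.1706 0.042 ] [0.4501 0.2121 0.3226] ((426.1618957519531, 186.22071838378906), (34.893985748291016, 38.668270111083984), 48.77513885498047)
(array([0.4243, 0.2655, 0.125 ]), np.float64(0.0028)) (array([0.423, 0.201, 0.062]), np.float64(0.0032)) 0.2620110744018626
pan 111 (array([0.5486, 0.0072, 0.029 ]), np.float64(0.0005)) [0.55272731 0.00236718 0.0400677 ] [0.5788767  0.03635695 0.04670479]
```

View pics/w2.png

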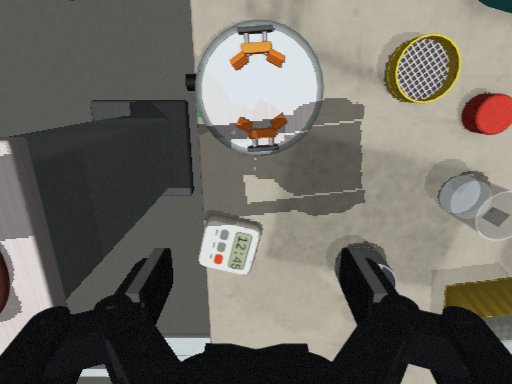

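apply_moves(
  plan=[
    [0.085,-0.025,0.025,0,-0.03],
    [0.085,-0.05,0.05,0,-0.07],
    [0.085,-0.075,0.075,0.01,-0.07],
    [0.085,-0.1,0.1,0.02,-0.07],
    [0.085,-0.121,0.124,0.02,-0.07],
    [0.085,-0.121,0.124,0.02,-0.07],
    [0.085,-0.121,0.124,0.02,-0.07],
  ],
)

```text
t: 3.1
tool_pos: [0.5494, 0.0081, 0.3354]
tool_rot: [2.14, 2.3, 0.001]
contact_force: [0.2, 0.4, -0.2]
opening: 0.0851
grip_force: 0.0
```

```bash
cat >> h.py <<'E'
def rim(p,c,zr,r=.029,sr=.045):
    P=pts(p); ok=(p['range_z']>0)&(np.hypot(P[...,0]-c[0],P[...,1]-c[1])<sr)&(P[...,2]>zr-.004)&(P[...,2]<zr+.005)
    Q=P[ok]; return len(Q),circ(Q,r),np.median(Q[:,2]).round(4)
def togo(x,y,z,g=0):  # target TCP minus current, in tool axes
    M=T(); print('togo',(M[:3,:3].T@(np.array([x,y,z])-M[:3,3])).round(4),'yaw',np.degrees(np.arctan2(M[1,1],M[0,1])).round(2))
E
python3 - <<'E'
from h import *
p=shot('wrist'); cv2.imwrite('pics/w3.png',p['img']); print(T()[:3,3])
print(rim(p,(.5485,.0055),.046))
togo(.5485,.0055,.19)
E
```

```text
[0.54868033 0.00864161 0.33538306]
(501, (array([0.5497, 0.0068, 0.029 ]), np.float64(0.0006)), np.float64(0.045))
togo [-0.0032 -0.0005  0.1454] yaw 4.16
```

View pics/w3.png

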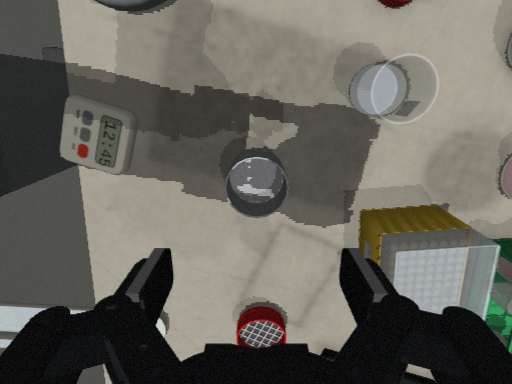

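```bash
python3 - <<'E'
from h import *
p=shot('wrist'); P=pts(p); M=T(); L=(P-M[:3,3])@M[:3,:3]
ok=(p['range_z']>0)&(p['range_z']<.25); Q=L[ok]; print(len(Q),Q[:,2].max(), np.percentile(Q[:,2],[50,90,99]))
t=Q[Q[:,2]>Q[:,2].max()-.012]; print(t.min(0),t.max(0))
print(rim(p,(.5485,.0055),.046))
E
```

```text
39993 0.3196274814954602 [0.1057583  0.24459569 0.30797807]
[ 0.14846351 -0.13334619  0.30763471] [0.1554212  0.13336846 0.31962748]
(508, (array([0.5497, 0.0067, 0.029 ]), np.float64(0.0006)), np.float64(0.0449))
```

```bash
python3 - <<'E'
from h import *
p=shot('wrist'); P=pts(p); M=T(); L=(P-M[:3,3])@M[:3,:3]
ok=(p['range_z']>0)&(abs(L[...,0])<.03)&(abs(L[...,1])<.08)&(L[...,2]<.22); Q=L[ok]; print(len(Q),np.sort(Q[:,2])[-5:])
t=Q[Q[:,2]>Q[:,2].max()-.012]; print(t.min(0).round(4),t.max(0).round(4))
togo(.5497,.0067,.19)
E
```

```text
33478 [0.1612925  0.16135851 0.1614723  0.16148647 0.16198679]
[-0.0107 -0.0557  0.15  ] [0.0123 0.0561 0.162 ]
togo [-0.0025  0.0016  0.1454] yaw 4.21
```

apply_moves(
  plan=[
    [0.085,-0.0025,0.0015,0.03,0],
    [0.085,-0.0025,0.0015,0.065,0],
    [0.085,-0.0025,0.0015,0.1,0],
    [0.085,-0.0025,0.0015,0.125,0],
    [0.085,-0.0025,0.0015,0.142,0],
    [0.085,-0.0025,0.0015,0.142,0],
    [0.05,-0.0025,0.0015,0.142,0],
    [0.05,-0.0025,0.0015,0.142,0],
    [0.05,-0.0025,0.0015,0.142,0],
    [0.05,-0.0025,0.0015,0.142,0],
    [0.05,-0.0025,0.0015,0.142,0],
    [0.05,-0.0025,0.0015,0.142,0],
  ],
  newtons=60,
)

```text
t: 4.25
tool_pos: [0.5511, 0.005, 0.1956]
tool_rot: [2.139, 2.296, 0.005]
contact_force: [-0.4, 1.1, 8.0]
opening: 0.0587
grip_force: 65.0
```

```bash
python3 - <<'E'
from h import *
p=shot('wrist'); P=pts(p); M=T(); print(M[:3,3]); cv2.imwrite('pics/w4.png',p['img'][150:384])
togo(.425,.211,.32)
E
```

```text
[0.55108335 0.00503595 0.19563042]
togo [ 0.2144 -0.1106 -0.1249] yaw 4.07
```

View pics/w4.png

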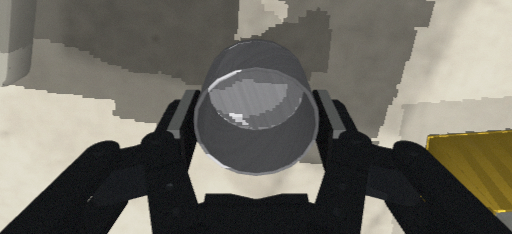

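apply_moves(
  plan=[
    [0.05,0,0,-0.025,0],
    [0.05,0,0,-0.06,0],
    [0.05,0.02,-0.01,-0.1,0],
    [0.05,0.05,-0.025,-0.125,0],
    [0.05,0.08,-0.041,-0.125,0],
    [0.05,0.115,-0.059,-0.125,0],
    [0.05,0.15,-0.077,-0.125,0],
    [0.05,0.185,-0.095,-0.125,0],
    [0.05,0.214,-0.1105,-0.125,0],
    [0.05,0.214,-0.1105,-0.125,0],
    [0.05,0.214,-0.1105,-0.125,0],
    [0.05,0.214,-0.1105,-0.125,0],
  ],
)

```text
t: 5.3
tool_pos: [0.4243, 0.2105, 0.3181]
tool_rot: [2.14, 2.299, 0.001]
contact_force: [0.3, -0.6, -1.8]
opening: 0.0587
grip_force: 65.1
```

```bash
cat >> h.py <<'E'
def held(r=.029,lo=.12,hi=.20,sr=.04):
    p=shot('wrist'); P=pts(p); M=T(); L=(P-M[:3,3])@M[:3,:3]
    ok=(p['range_z']>0)&(np.hypot(L[...,0],L[...,1])<sr)&(L[...,2]>lo)&(L[...,2]<hi)
    return p,L,ok,M
def jaws(p):
    P=pts(p); h=cv2.cvtColor(p['img'],cv2.COLOR_BGR2HSV)
    m=((h[...,0]>5)&(h[...,0]<20)&(h[...,1]>160)&(p['range_z']>0)&(np.hypot(P[...,0]-.425,P[...,1]-.211)<.06)&(P[...,2]>.042)).astype('uint8')
    n,l,s,c=cv2.connectedComponentsWithStats(m)
    for i in range(1,n):
        if s[i,4]>30: Q=P[l==i]; print('jaw',s[i],Q.mean(0).round(4),Q.min(0).round(4),Q.max(0).round(4))
E
python3 - <<'E'
from h import *
p,L,ok,M=held(); cv2.imwrite('pics/w5.png',p['img'])
o=telemetry.get_obs(); print(M[:3,3],o['contact_force'],o['opening'],o['grip_force'])
jaws(p)
Q=L[ok]; np.save('Q.npy',Q)
b=np.histogram(Q[:,2],40); print(b[0],b[1].round(3)[::8])
d=shot('top'); s=shot('scene')
for q in (d,s):
    P=pts(q); k=(np.hypot(P[...,0]-.425,P[...,1]-.211)<.05)&(P[...,2]>.12)&(P[...,2]<.18)&(q['range_z']>0); R_=P[k]; print(len(R_),R_.min(0).round(3) if len(R_) else '',R_.max(0).round(3) if len(R_) else '')
cv2.imwrite('pics/s5.png',cv2.resize(s['img'][90:220,110:270],None,fx=4,fy=4,interpolation=2))
E
```

```text
[0.42467957 0.21004728 0.31802343] [ 0.07995523 -0.15285889 -1.89472899] 0.05873602960270788 65.08250176906586
jaw [229 144  57  24 608] [0.4234 0.2439 0.0484] [0.4008 0.2316 0.0421] [0.4464 0.2526 0.0537]
[ 174  172  117   76   74  100  465  221  188  175  186  178  169  157
  162  149  651 1313  580  593  527  543  520  488  465  430  396  359
  370  347  322  347  315  298  289  283  985 3429  149   28] [0.12  0.134 0.148 0.163 0.177 0.191]
14 [0.417 0.18  0.129] [0.442 0.185 0.162]
645 [0.38  0.177 0.123] [0.467 0.24  0.18 ]
```

View pics/s5.png

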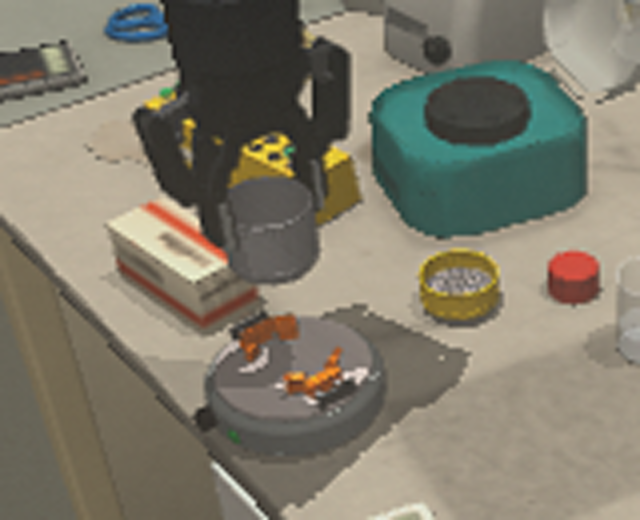

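View pics/w5.png

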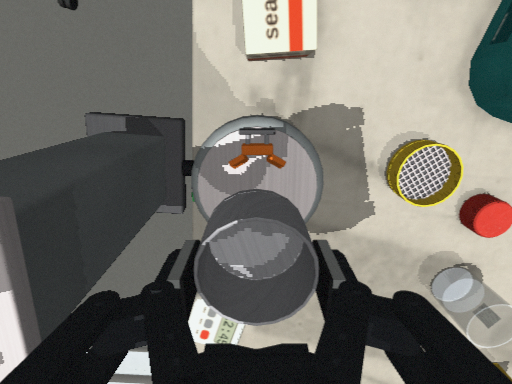

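```bash
python3 - <<'E'
from h import *
Q=np.load('Q.npy')
k=(Q[:,2]>.1475)&(Q[:,2]<.1535)&(abs(Q[:,1])<.0295); r=Q[k]
print(circ(r,.029), r[:,2].min(), np.median(r[:,2]))
# tilt: plane fit of rim & floor
f=Q[(Q[:,2]>.183)&(Q[:,2]<.19)&(np.hypot(Q[:,0],Q[:,1])<.022)]
for s in (r,f):
    A=np.c_[s[:,:2],np.ones(len(s))]; print(np.linalg.lstsq(A,s[:,2],rcond=None)[0].round(4))
E
```

```text
(array([ 0.0019, -0.0004,  0.029 ]), np.float64(0.0006)) 0.1477101995013303 0.15075903282711617
[-0.007  -0.0015  0.151 ]
[-0.0014  0.0028  0.1863]
```

apply_moves(
  plan=[
    [0.05,0,0.001,0.03,0],
    [0.05,0,0.001,0.055,0],
    [0.05,0,0.001,0.064,0],
    [0.05,0,0.001,0.068,0],
    [0.05,0,0.001,0.072,0],
    [0.05,0,0.001,0.076,0],
    [0.05,0,0.001,0.08,0],
    [0.05,0,0.001,0.083,0],
    [0.05,0,0.001,0.086,0],
    [0.05,0,0.001,0.088,0],
    [0.05,0,0.001,0.088,0],
    [0.05,0,0.001,0.088,0],
  ],
)

```text
t: 6.45
tool_pos: [0.4257, 0.2108, 0.2306]
tool_rot: [2.14, 2.299, 0.002]
contact_force: [-1.6, -0.4, 5.5]
opening: 0.0587
grip_force: 65.5
```

```bash
cat >> h.py <<'E'
def heldrep(rz,fz):
    p,L,ok,M=held(); Q=L[ok]; r=Q[(abs(Q[:,2]-rz)<.004)&(abs(Q[:,1])<.0295)]; f=Q[(abs(Q[:,2]-fz)<.004)&(np.hypot(Q[:,0],Q[:,1])<.022)]
    o=telemetry.get_obs(); print('TCP',M[:3,3].round(4),'F',o['contact_force'].round(1),'op',o['opening'].round(4)); print('rim',circ(r,.029))
    for s in (r,f): print(len(s),np.linalg.lstsq(np.c_[s[:,:2],np.ones(len(s))],s[:,2],rcond=None)[0].round(4))
    return p
E
python3 - <<'E'
from h import *
p=heldrep(.151,.1863)
E
```

```text
Traceback (most recent call last):
  File "h.py", line 36, in heldrep
    o=telemetry.get_obs(); print('TCP',M[:3,3].round(4),'F',o['contact_force'].round(1),'op',o['opening'].round(4)); print('rim',circ(r,.029))
                                                                                             ^^^^^^^^^^^^^^^^^^
AttributeError: 'float' object has no attribute 'round'
```

apply_moves(
  plan=[
    [0.05,0,0,0.002,0],
    [0.05,0,0,0.004,0],
    [0.05,0,0,0.004,0],
    [0.05,0,0,0.004,0],
  ],
)

```text
t: 6.83
tool_pos: [0.4263, 0.211, 0.2305]
tool_rot: [-2.14, -2.299, 0.002]
contact_force: [-15.3, -6.2, 30.5]
opening: 0.0585
grip_force: 68.1
```

```bash
sed -i "s/o\['opening'\].round(4)/round(o['opening'],4)/" h.py
python3 - <<'E'
from h import *
p=heldrep(.151,.1863)
E
```

```text
TCP [0.4263 0.2111 0.2305] F [-15.6  -6.2  31.5] op 0.0586
rim (array([ 0.0015, -0.0002,  0.029 ]), np.float64(0.0006))
2739 [-0.0098 -0.0004  0.1513]
3022 [-0.0014  0.0013  0.1862]
```

apply_moves(
  plan=[
    [0.05,0,0,-0.004,0],
    [0.085,0,0,-0.004,0],
    [0.085,0,0,-0.004,0],
    [0.085,0,0,-0.004,0],
    [0.085,0,0,-0.004,0],
    [0.085,0,0,-0.01,0],
    [0.085,0,0,-0.03,0],
    [0.085,0,0,-0.06,0],
    [0.085,0,0,-0.1,0],
    [0.085,0,0,-0.11,0],
    [0.085,0,0,-0.11,0],
    [0.085,0,0,-0.11,0],
  ],
)

```text
t: 7.88
tool_pos: [0.4254, 0.2107, 0.3365]
tool_rot: [2.141, 2.298, 0.003]
contact_force: [-0.2, 0.2, -0.3]
opening: 0.085
grip_force: 0.0
```

```bash
python3 - <<'E'
from h import *
p=shot('wrist'); print(rim(p,(.4255,.2115),.081)); P=pts(p)
Q=P[(p['range_z']>0)&(np.hypot(P[...,0]-.4255,P[...,1]-.2115)<.02)&(P[...,2]<.07)]; print('floor',np.median(Q[:,2]),np.linalg.lstsq(np.c_[Q[:,:2],np.ones(len(Q))],Q[:,2],rcond=None)[0])
togo(.4505,-.3475,.34)
E
```

```text
(770, (array([0.4257, 0.2116, 0.029 ]), np.float64(0.0006)), np.float64(0.0814))
floor 0.04590196297390253 [-0.00356994  0.00401829  0.04657666]
togo [-0.5584 -0.0142 -0.005 ] yaw 4.07
```

apply_moves(
  plan=[
    [0.085,-0.04,-0.001,0,0],
    [0.085,-0.08,-0.002,0,0],
    [0.085,-0.12,-0.003,0,0],
    [0.085,-0.16,-0.004,0,0],
    [0.085,-0.2,-0.005,0,0],
    [0.085,-0.24,-0.006,0,0],
    [0.085,-0.28,-0.007,0,0],
    [0.085,-0.32,-0.008,0,0],
    [0.085,-0.36,-0.009,0,0],
    [0.085,-0.4,-0.01,0,0],
    [0.085,-0.44,-0.011,0,0],
    [0.085,-0.48,-0.012,0,0],
  ],
)

```text
t: 8.93
tool_pos: [0.4464, -0.2707, 0.3329]
tool_rot: [-2.139, -2.295, 0.0]
contact_force: [1.1, 0.4, 0.8]
opening: 0.0852
grip_force: 0.0
```

apply_moves(
  plan=[
    [0.085,-0.04,-0.001,0,0],
    [0.085,-0.078,-0.002,0,0],
    [0.085,-0.078,-0.002,0,0],
    [0.085,-0.078,-0.002,0,0],
    [0.085,-0.078,-0.002,0,0],
  ],
)

```text
t: 9.35
tool_pos: [0.4504, -0.3465, 0.3333]
tool_rot: [-2.139, -2.295, -0.001]
contact_force: [0.3, -0.1, 1.0]
opening: 0.085
grip_force: 0.0
```

```bash
python3 - <<'E'
from h import *
p=shot('wrist'); r=rim(p,(.4505,-.3475),.030); print(T()[:3,3],r)
c=r[1][0]; togo(c[0],c[1],.181)
E
```

```text
[ 0.45063606 -0.34598064  0.33381271] (443, (array([ 0.4497, -0.3467,  0.029 ]), np.float64(0.0006)), np.float64(0.0291))
togo [-0.0011 -0.0007  0.1528] yaw 4.1
```

apply_moves(
  plan=[
    [0.085,-0.001,-0.0005,0.035,0],
    [0.085,-0.001,-0.0005,0.07,0],
    [0.085,-0.001,-0.0005,0.105,0],
    [0.085,-0.001,-0.0005,0.135,0],
    [0.085,-0.001,-0.0005,0.151,0],
    [0.085,-0.001,-0.0005,0.151,0],
    [0.05,-0.001,-0.0005,0.151,0],
    [0.05,-0.001,-0.0005,0.151,0],
    [0.05,-0.001,-0.0005,0.151,0],
    [0.05,-0.001,-0.0005,0.151,0],
    [0.05,-0.001,-0.0005,0.151,0],
    [0.05,-0.001,-0.0005,0.151,0],
  ],
  newtons=40,
)

```text
t: 10.4
tool_pos: [0.4515, -0.3487, 0.1872]
tool_rot: [2.138, 2.296, 0.001]
contact_force: [0.7, 1.6, 6.5]
opening: 0.0581
grip_force: 43.6
```

apply_moves(
  plan=[
    [0.05,0,0,-0.02,0],
    [0.05,0,0,-0.06,0],
    [0.05,0,0,-0.1,0],
    [0.05,0,0,-0.14,0],
    [0.05,0,0,-0.17,0],
    [0.05,0,0,-0.17,0],
    [0.05,0,0,-0.17,0],
  ],
)

```text
t: 10.98
tool_pos: [0.4509, -0.3484, 0.3581]
tool_rot: [2.137, 2.294, -0.0]
contact_force: [0.1, 0.0, -0.7]
opening: 0.058
grip_force: 43.6
```

```bash
python3 - <<'E'
from h import *
p,L,ok,M=held(); Q=L[ok]; b=np.histogram(Q[:,2],40); print(b[0],b[1].round(3)[::8])
cv2.imwrite('pics/w6.png',p['img']); np.save('Q.npy',Q); print(telemetry.get_obs()['opening'])
togo(.425,.2115,.35)
E
```

```text
[ 141  104   69   68   70  164  408  153  159  138  153  160  163  121
  140  143  115  130  120  125  104  120  105  390 1149  463  409  403
  375  345  316  317  295  409 3451 2852  259   69   81   30] [0.12  0.132 0.143 0.155 0.167 0.178]
0.05814309126121008
togo [0.5598 0.0144 0.0047] yaw 4.07
```

View pics/w6.png

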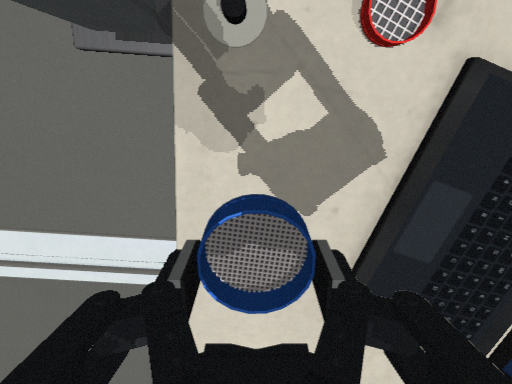

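```bash
cat >> h.py <<'E'
def tgt(pos):  # pos: where held part centre should be (x,y), z of underside
    p,L,ok,M=held(); Q=L[ok]; r=Q[(abs(Q[:,2]-.1565)<.004)&(abs(Q[:,1])<.0295)]
    c,e=circ(r,.029); n=np.linalg.lstsq(np.c_[r[:,:2],np.ones(len(r))],r[:,2],rcond=None)[0]
    zu=n[2]+.030; print('rim',c,e,'tilt',n[:2].round(4),'underside',zu.round(4))
    off=M[:3,:3]@np.r_[c[:2],zu]; W=np.array(pos)-off; print('TCP now',M[:3,3].round(4)); togo(*W); print('opening',telemetry.get_obs()['opening'])
    return p
E
python3 - <<'E'
from h import *
tgt((.4257,.2116,.073))
E
```

```text
rim [0.0013 0.0003 0.029 ] 0.0006 tilt [-0.0091  0.0002] underside 0.1871
TCP now [ 0.4501 -0.3476  0.3535]
togo [0.5579 0.0154 0.0941] yaw 4.06
opening 0.05824093932386732
```

apply_moves(
  plan=[
    [0.05,0.03,0.001,0,0],
    [0.05,0.07,0.002,0,0],
    [0.05,0.11,0.003,0,0],
    [0.05,0.15,0.004,0,0],
    [0.05,0.19,0.005,0,0],
    [0.05,0.23,0.006,0,0],
    [0.05,0.27,0.0075,0,0],
    [0.05,0.31,0.009,0,0],
    [0.05,0.35,0.01,0,0],
    [0.05,0.39,0.011,0,0],
    [0.05,0.43,0.012,0,0],
    [0.05,0.47,0.013,0,0],
  ],
)

```text
t: 12.08
tool_pos: [0.4288, 0.1236, 0.3521]
tool_rot: [-2.14, -2.297, 0.005]
contact_force: [1.2, -0.2, -1.9]
opening: 0.0583
grip_force: 43.6
```

apply_moves(
  plan=[
    [0.05,0.035,0.001,0,0],
    [0.05,0.065,0.002,0,0],
    [0.05,0.088,0.0025,0.02,0],
    [0.05,0.088,0.0025,0.04,0],
    [0.05,0.088,0.0025,0.06,0],
    [0.05,0.088,0.0025,0.06,0],
    [0.05,0.088,0.0025,0.06,0],
  ],
)

```text
t: 12.67
tool_pos: [0.4252, 0.2094, 0.2915]
tool_rot: [-2.139, -2.297, 0.009]
contact_force: [-1.4, -0.1, -0.7]
opening: 0.058
grip_force: 43.6
```

```bash
python3 - <<'E'
from h import *
tgt((.4257,.2116,.073))
E
```

```text
rim [ 0.0015 -0.0013  0.029 ] 0.0007 tilt [-0.0018 -0.0325] underside 0.1894
TCP now [0.426  0.2095 0.2935]
togo [0.0008 0.0018 0.0311] yaw 4.05
opening 0.05767469284158309
```

apply_moves(
  plan=[
    [0.05,0.0007,0.001,0.006,0],
    [0.05,0.0007,0.001,0.012,0],
    [0.05,0.0007,0.001,0.018,0],
    [0.05,0.0007,0.001,0.023,0],
    [0.05,0.0007,0.001,0.027,0],
    [0.05,0.0007,0.001,0.03,0],
    [0.05,0.0007,0.001,0.033,0],
    [0.05,0.0007,0.001,0.033,0],
    [0.05,0.0007,0.001,0.033,0],
  ],
)

```text
t: 13.47
tool_pos: [0.4273, 0.2105, 0.2616]
tool_rot: [-2.141, -2.299, 0.0]
contact_force: [0.3, 0.3, -1.7]
opening: 0.058
grip_force: 43.6
```

```bash
python3 - <<'E'
from h import *
tgt((.4257,.2116,.073))
E
```

```text
rim [ 0.0018 -0.0003  0.029 ] 0.0007 tilt [-0.0066 -0.0013] underside 0.1883
TCP now [0.4274 0.2105 0.2618]
togo [-0.0006 -0.0013  0.0005] yaw 4.07
opening 0.05823378775212819
```

apply_moves(
  plan=[
    [0.05,-0.0005,-0.0013,0.001,0],
    [0.05,-0.0005,-0.0013,0.003,0],
    [0.05,-0.0005,-0.0013,0.004,0],
    [0.05,-0.0005,-0.0013,0.004,0],
    [0.05,-0.0005,-0.0013,0.004,0],
  ],
)

```text
t: 13.93
tool_pos: [0.4265, 0.21, 0.2602]
tool_rot: [2.141, 2.299, -0.0]
contact_force: [-6.1, -2.5, 12.1]
opening: 0.0585
grip_force: 44.8
```

apply_moves(
  plan=[
    [0.05,0,0,-0.002,0],
    [0.085,0,0,-0.002,0],
    [0.085,0,0,-0.002,0],
    [0.085,0,0,-0.002,0],
    [0.085,0,0,-0.002,0],
    [0.085,0,0,-0.01,0],
    [0.085,0,0,-0.03,0],
    [0.085,0,0,-0.06,0],
    [0.085,0,0,-0.09,0],
    [0.085,0,0,-0.1,0],
    [0.085,0,0,-0.1,0],
    [0.085,0,0,-0.1,0],
  ],
)

```text
t: 14.93
tool_pos: [0.426, 0.2099, 0.3578]
tool_rot: [2.141, 2.299, 0.001]
contact_force: [-0.6, -0.2, -1.2]
opening: 0.0848
grip_force: 0.0
```

```bash
cat >> h.py <<'E'
def seat(c,zr):
    p=shot('wrist'); P=pts(p); k,r,z=rim(p,c,zr); print('rim',k,r,z)
    ok=(p['range_z']>0)&(np.hypot(P[...,0]-c[0],P[...,1]-c[1])<.033)&(abs(P[...,2]-zr)<.005); Q=P[ok]
    print('tilt',np.linalg.lstsq(np.c_[Q[:,:2]-c,np.ones(len(Q))],Q[:,2],rcond=None)[0].round(4)); return p
E
python3 - <<'E'
from h import *
seat((.4257,.2116),.103); togo(.5797,.2295,.35)
E
```

```text
rim 668 (array([0.4263, 0.2119, 0.029 ]), np.float64(0.0006)) 0.1019
tilt [0.0005 0.0089 0.1015]
togo [0.0088 0.155  0.0061] yaw 4.07
```

Blue seated (rim at 0.102, level). Next: yellow.

apply_moves(
  plan=[
    [0.085,0.002,0.035,0,0],
    [0.085,0.004,0.075,0,0],
    [0.085,0.006,0.115,0.005,0],
    [0.085,0.009,0.155,0.02,0],
    [0.085,0.009,0.155,0.02,0],
    [0.085,0.009,0.155,0.02,0],
  ],
)

```text
t: 15.48
tool_pos: [0.5805, 0.2295, 0.3311]
tool_rot: [-2.138, -2.294, 0.014]
contact_force: [-0.8, -0.3, -0.4]
opening: 0.0847
grip_force: 0.0
```

```bash
python3 - <<'E'
from h import *
p=shot('wrist'); r=rim(p,(.5797,.2295),.030); print(T()[:3,3],r)
c=r[1][0]; togo(c[0],c[1],.184)
E
```

```text
[0.57975124 0.22959041 0.3334664 ] (470, (array([0.5807, 0.232 , 0.029 ]), np.float64(0.0006)), np.float64(0.029))
togo [0.0025 0.0022 0.1495] yaw 4.05
```

apply_moves(
  plan=[
    [0.085,0.0015,0.001,0.035,0],
    [0.085,0.0015,0.001,0.07,0],
    [0.085,0.0015,0.001,0.105,0],
    [0.085,0.0015,0.001,0.135,0],
    [0.085,0.0015,0.001,0.152,0],
    [0.085,0.0015,0.001,0.152,0],
    [0.05,0.0015,0.001,0.152,0],
    [0.05,0.0015,0.001,0.152,0],
    [0.05,0.0015,0.001,0.152,0],
    [0.05,0.0015,0.001,0.152,0],
    [0.05,0.0015,0.001,0.152,0],
    [0.05,0.0015,0.001,0.152,0],
  ],
)

```text
t: 16.53
tool_pos: [0.5821, 0.2318, 0.1891]
tool_rot: [2.14, 2.297, 0.006]
contact_force: [-1.8, -0.4, 6.9]
opening: 0.0588
grip_force: 43.6
```

apply_moves(
  plan=[
    [0.05,0,0,-0.02,0],
    [0.05,0,0,-0.06,0],
    [0.05,0,0,-0.1,0],
    [0.05,0,0,-0.14,0],
    [0.05,0,0,-0.17,0],
    [0.05,0,0,-0.17,0],
    [0.05,0,0,-0.17,0],
    [0.05,0,0,-0.17,0],
  ],
)

```text
t: 17.2
tool_pos: [0.5806, 0.2313, 0.3555]
tool_rot: [-2.141, -2.299, 0.0]
contact_force: [-0.3, -1.0, -0.9]
opening: 0.0584
grip_force: 43.5
```

```bash
python3 - <<'E'
from h import *
tgt((.4263,.2119,.095))
E
```

```text
rim [0.0003 0.0003 0.029 ] 0.0007 tilt [-0.0032  0.0111] underside 0.1886
TCP now [0.5803 0.2313 0.3541]
togo [-0.0085 -0.1547  0.0709] yaw 4.07
opening 0.0586642369320028
```

apply_moves(
  plan=[
    [0.05,-0.002,-0.03,0,0],
    [0.05,-0.004,-0.07,0,0],
    [0.05,-0.006,-0.11,0,0],
    [0.05,-0.0085,-0.14,0,0],
    [0.05,-0.0085,-0.1545,0.01,0],
    [0.05,-0.0085,-0.1545,0.03,0],
    [0.05,-0.0085,-0.1545,0.045,0],
    [0.05,-0.0085,-0.1545,0.045,0],
    [0.05,-0.0085,-0.1545,0.045,0],
    [0.05,-0.0085,-0.1545,0.045,0],
  ],
)

```text
t: 18.08
tool_pos: [0.4275, 0.212, 0.3104]
tool_rot: [-2.141, -2.298, 0.001]
contact_force: [0.0, -0.5, 0.5]
opening: 0.0584
grip_force: 43.5
```

```bash
python3 - <<'E'
from h import *
tgt((.4263,.2119,.095))
E
```

```text
rim [-0.     -0.0002  0.029 ] 0.0006 tilt [-0.0005 -0.0496] underside 0.1893
TCP now [0.4278 0.2121 0.3112]
togo [-0.0001 -0.0014  0.0269] yaw 4.06
opening 0.0587626983069793
```

apply_moves(
  plan=[
    [0.05,0,-0.0013,0.006,0],
    [0.05,0,-0.0013,0.012,0],
    [0.05,0,-0.0013,0.017,0],
    [0.05,0,-0.0013,0.021,0],
    [0.05,0,-0.0013,0.024,0],
    [0.05,0,-0.0013,0.027,0],
    [0.05,0,-0.0013,0.03,0],
    [0.05,0,-0.0013,0.031,0],
    [0.05,0,-0.0013,0.031,0],
    [0.05,0,-0.0013,0.031,0],
  ],
)

```text
t: 18.97
tool_pos: [0.4268, 0.2123, 0.284]
tool_rot: [-2.141, -2.299, 0.0]
contact_force: [-8.9, -2.7, 21.0]
opening: 0.0588
grip_force: 45.5
```

apply_moves(
  plan=[
    [0.05,0,0,-0.003,0],
    [0.085,0,0,-0.004,0],
    [0.085,0,0,-0.004,0],
    [0.085,0,0,-0.004,0],
    [0.085,0,0,-0.004,0],
    [0.085,0,0,-0.01,0],
    [0.085,0,0,-0.03,0],
    [0.085,0,0,-0.06,0],
    [0.085,0,0,-0.09,0],
    [0.085,0,0,-0.1,0],
    [0.085,0,0,-0.1,0],
    [0.085,0,0,-0.1,0],
  ],
)

```text
t: 19.97
tool_pos: [0.4261, 0.2119, 0.3796]
tool_rot: [2.141, 2.299, 0.001]
contact_force: [0.0, -0.3, -0.7]
opening: 0.0852
grip_force: 0.0
```

```bash
python3 - <<'E'
from h import *
seat((.4263,.2119),.125); togo(.570,-.188,.34)
E
```

```text
rim 661 (array([0.4267, 0.2121, 0.029 ]), np.float64(0.0006)) 0.124
tilt [-0.0006  0.0075  0.1235]
togo [-0.409   0.1156  0.0382] yaw 4.07
```

Yellow seated. Next: red.

apply_moves(
  plan=[
    [0.085,-0.035,0.01,0,0],
    [0.085,-0.073,0.021,0,0],
    [0.085,-0.111,0.032,0,0],
    [0.085,-0.149,0.042,0,0],
    [0.085,-0.187,0.053,0,0],
    [0.085,-0.225,0.064,0,0],
    [0.085,-0.263,0.075,0,0],
    [0.085,-0.3,0.086,0,0],
    [0.085,-0.338,0.096,0.01,0],
    [0.085,-0.375,0.106,0.02,0],
    [0.085,-0.409,0.116,0.04,0],
    [0.085,-0.409,0.116,0.04,0],
  ],
)

```text
t: 21.02
tool_pos: [0.5701, -0.1923, 0.3317]
tool_rot: [-2.141, -2.287, 0.008]
contact_force: [-0.9, 1.0, -0.9]
opening: 0.0849
grip_force: 0.0
```

apply_moves(
  plan=[
    [0.085,0,0,0,0],
    [0.085,0,0,0,0],
    [0.085,0,0,0,0],
  ],
)

```text
t: 21.27
tool_pos: [0.5706, -0.1868, 0.3394]
tool_rot: [-2.139, -2.299, -0.0]
contact_force: [-0.9, 0.0, -0.2]
opening: 0.0853
grip_force: 0.0
```

```bash
python3 - <<'E'
from h import *
p=shot('wrist'); r=rim(p,(.570,-.188),.030); print(T()[:3,3],r)
c=r[1][0]; togo(c[0],c[1],.184)
E
```

```text
[ 0.5706906  -0.18665925  0.34006912] (434, (array([ 0.5692, -0.1866,  0.029 ]), np.float64(0.0006)), np.float64(0.029))
togo [ 0.0002 -0.0016  0.1561] yaw 4.15
```

apply_moves(
  plan=[
    [0.085,0,-0.0015,0.035,0],
    [0.085,0,-0.0015,0.07,0],
    [0.085,0,-0.0015,0.105,0],
    [0.085,0,-0.0015,0.135,0],
    [0.085,0,-0.0015,0.155,0],
    [0.085,0,-0.0015,0.155,0],
    [0.05,0,-0.0015,0.155,0],
    [0.05,0,-0.0015,0.155,0],
    [0.05,0,-0.0015,0.155,0],
    [0.05,0,-0.0015,0.155,0],
    [0.05,0,-0.0015,0.155,0],
    [0.05,0,-0.0015,0.155,0],
  ],
)

```text
t: 22.32
tool_pos: [0.5708, -0.1884, 0.1881]
tool_rot: [2.138, 2.295, 0.003]
contact_force: [0.2, 0.7, 7.1]
opening: 0.0582
grip_force: 43.5
```

apply_moves(
  plan=[
    [0.05,0,0,-0.02,0],
    [0.05,0,0,-0.06,0],
    [0.05,0,0,-0.1,0],
    [0.05,0,0,-0.14,0],
    [0.05,0,0,-0.18,0],
    [0.05,0,0,-0.19,0],
    [0.05,0,0,-0.19,0],
    [0.05,0,0,-0.19,0],
    [0.05,0,0,-0.19,0],
  ],
)

```text
t: 23.07
tool_pos: [0.5687, -0.1876, 0.372]
tool_rot: [-2.139, -2.296, 0.002]
contact_force: [-0.2, 0.6, -1.2]
opening: 0.0576
grip_force: 43.6
```

```bash
python3 - <<'E'
from h import *
tgt((.4267,.2121,.117))
E
```

```text
rim [0.0017 0.     0.029 ] 0.0006 tilt [-0.0045  0.0024] underside 0.1883
TCP now [ 0.5686 -0.1876  0.3714]
togo [ 0.4064 -0.112   0.0677] yaw 4.07
opening 0.05743075588217379
```

apply_moves(
  plan=[
    [0.05,0.025,-0.007,0,0],
    [0.05,0.063,-0.018,0,0],
    [0.05,0.1,-0.028,0,0],
    [0.05,0.138,-0.038,0,0],
    [0.05,0.176,-0.049,0,0],
    [0.05,0.214,-0.059,0,0],
    [0.05,0.252,-0.069,0,0],
    [0.05,0.29,-0.08,0,0],
    [0.05,0.328,-0.09,0,0],
    [0.05,0.366,-0.101,0,0],
    [0.05,0.395,-0.109,0,0],
    [0.05,0.4065,-0.112,0,0],
  ],
)

```text
t: 24.12
tool_pos: [0.4267, 0.2123, 0.3719]
tool_rot: [-2.134, -2.3, 0.005]
contact_force: [1.2, -0.2, -1.9]
opening: 0.0578
grip_force: 43.6
```

apply_moves(
  plan=[
    [0.05,0,0,0,0],
    [0.05,0,0,0.02,0],
    [0.05,0,0,0.04,0],
    [0.05,0,0,0.04,0],
    [0.05,0,0,0.04,0],
    [0.05,0,0,0.04,0],
  ],
)

```text
t: 24.62
tool_pos: [0.4291, 0.2091, 0.3346]
tool_rot: [-2.142, -2.298, 0.001]
contact_force: [-0.3, 0.5, -1.9]
opening: 0.0577
grip_force: 43.6
```

```bash
python3 - <<'E'
from h import *
tgt((.4267,.2121,.117))
E
```

```text
rim [ 0.0014 -0.0005  0.029 ] 0.0006 tilt [-0.0005 -0.0158] underside 0.1893
TCP now [0.4293 0.2092 0.3354]
togo [ 0.0016 -0.0021  0.0292] yaw 4.02
opening 0.05760801599707839
```

apply_moves(
  plan=[
    [0.05,0.0015,-0.002,0.006,0],
    [0.05,0.0015,-0.002,0.012,0],
    [0.05,0.0015,-0.002,0.017,0],
    [0.05,0.0015,-0.002,0.021,0],
    [0.05,0.0015,-0.002,0.024,0],
    [0.05,0.0015,-0.002,0.027,0],
    [0.05,0.0015,-0.002,0.03,0],
    [0.05,0.0015,-0.002,0.0325,0],
    [0.05,0.0015,-0.002,0.0325,0],
    [0.05,0.0015,-0.002,0.0325,0],
  ],
)

```text
t: 25.5
tool_pos: [0.4272, 0.2112, 0.3049]
tool_rot: [2.141, 2.299, 0.001]
contact_force: [-5.1, -1.0, 11.5]
opening: 0.058
grip_force: 44.7
```

apply_moves(
  plan=[
    [0.05,0,0,-0.002,0],
    [0.085,0,0,-0.003,0],
    [0.085,0,0,-0.003,0],
    [0.085,0,0,-0.003,0],
    [0.085,0,0,-0.003,0],
    [0.085,0,0,-0.01,0],
    [0.085,0,0,-0.03,0],
    [0.085,0,0,-0.06,0],
    [0.085,0,0,-0.09,0],
    [0.085,0,0,-0.1,0],
    [0.085,0,0,-0.1,0],
    [0.085,0,0,-0.1,0],
  ],
)

```text
t: 26.5
tool_pos: [0.4267, 0.2109, 0.4023]
tool_rot: [2.141, 2.299, 0.001]
contact_force: [-0.8, -0.8, -0.8]
opening: 0.0849
grip_force: 0.0
```

```bash
python3 - <<'E'
from h import *
seat((.4267,.2121),.147); togo(.4225,-.200,.34)
E
```

```text
rim 656 (array([0.4269, 0.213 , 0.029 ]), np.float64(0.0006)) 0.1459
tilt [0.0035 0.0091 0.1455]
togo [-0.4095 -0.0329  0.0611] yaw 4.07
```

Red seated. Now the lid.

apply_moves(
  plan=[
    [0.085,-0.035,-0.003,0,0],
    [0.085,-0.073,-0.006,0,0],
    [0.085,-0.111,-0.009,0,0],
    [0.085,-0.149,-0.012,0,0],
    [0.085,-0.187,-0.015,0,0],
    [0.085,-0.225,-0.018,0,0],
    [0.085,-0.263,-0.021,0,0],
    [0.085,-0.3,-0.024,0.01,0],
    [0.085,-0.338,-0.027,0.03,0],
    [0.085,-0.375,-0.03,0.05,0],
    [0.085,-0.4,-0.033,0.06,0],
    [0.085,-0.4095,-0.033,0.06,0],
  ],
)

```text
t: 27.55
tool_pos: [0.4209, -0.2019, 0.3364]
tool_rot: [-2.139, -2.288, 0.004]
contact_force: [0.2, 1.2, -0.2]
opening: 0.0848
grip_force: 0.0
```

apply_moves(
  plan=[
    [0.085,0,0,0,0],
    [0.085,0,0,0,0],
    [0.085,0,0,0,0],
    [0.085,0,0,0,0],
  ],
)

```text
t: 27.88
tool_pos: [0.4232, -0.1987, 0.3428]
tool_rot: [2.138, 2.3, 0.001]
contact_force: [0.6, -0.5, 0.1]
opening: 0.0848
grip_force: 0.0
```

```bash
python3 - <<'E'
from h import *
p=shot('wrist'); P=pts(p); print(T()[:3,3])
near=(p['range_z']>0)&(np.hypot(P[...,0]-.4225,P[...,1]+.2)<.036)
k=P[near&(P[...,2]>.037)&(P[...,2]<.05)]; print('knob',len(k),circ(k,.0075),(k.min(0)+k.max(0))/2,np.median(k,0),np.median(k[:,2]))
d=P[near&(abs(P[...,2]-.013)<.004)]; print('disc',circ(d[np.hypot(d[:,0]-.4225,d[:,1]+.2)>.02],.03),(d.min(0)+d.max(0))/2,np.median(d[:,2]))
togo(.4225,-.2,.19)
cv2.imwrite('pics/w7.png',p['img'])
E
```

```text
[ 0.42319096 -0.1987038   0.34296693]
knob 382 (array([ 0.4215, -0.1977,  0.0075]), np.float64(0.0021)) [ 0.42166557 -0.19791632  0.03945272] [ 0.42140988 -0.1975933   0.04019791] 0.040197907418931755
disc (array([ 0.4226, -0.201 ,  0.03  ]), np.float64(0.0047)) [ 0.42149429 -0.19797452  0.01298895] 0.01227259489373772
togo [-0.0011 -0.001   0.153 ] yaw 4.19
```

View pics/w7.png

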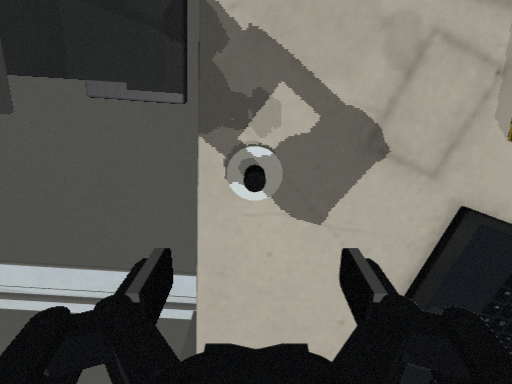

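apply_moves(
  plan=[
    [0.085,0.0007,-0.0017,0.035,0],
    [0.085,0.0007,-0.0017,0.07,0],
    [0.085,0.0007,-0.0017,0.105,0],
    [0.085,0.0007,-0.0017,0.135,0],
    [0.085,0.0007,-0.0017,0.149,0],
    [0.085,0.0007,-0.0017,0.149,0],
    [0.015,0.0007,-0.0017,0.149,0],
    [0.015,0.0007,-0.0017,0.149,0],
    [0.015,0.0007,-0.0017,0.149,0],
    [0.015,0.0007,-0.0017,0.149,0],
    [0.015,0.0007,-0.0017,0.149,0],
    [0.015,0.0007,-0.0017,0.149,0],
  ],
)

```text
t: 28.93
tool_pos: [0.4217, -0.1997, 0.1947]
tool_rot: [2.139, 2.297, 0.001]
contact_force: [-0.1, 0.9, 5.5]
opening: 0.0207
grip_force: 39.2
```

apply_moves(
  plan=[
    [0.015,0,0,0,0],
    [0.015,0,0,0,0],
    [0.015,0,0,0,0],
    [0.015,0,0,0,0],
    [0.015,0,0,0,0],
  ],
)

```text
t: 29.35
tool_pos: [0.4218, -0.1998, 0.1946]
tool_rot: [2.14, 2.297, 0.001]
contact_force: [-1.3, 0.6, 6.3]
opening: 0.0207
grip_force: 39.2
```

apply_moves(
  plan=[
    [0.015,0,0,-0.02,0],
    [0.015,0,0,-0.06,0],
    [0.015,0,0,-0.1,0],
    [0.015,0,0,-0.14,0],
    [0.015,0,0,-0.18,0],
    [0.015,0,0,-0.21,0],
    [0.015,0,0,-0.21,0],
    [0.015,0,0,-0.21,0],
    [0.015,0,0,-0.21,0],
  ],
)

```text
t: 30.1
tool_pos: [0.4208, -0.1992, 0.402]
tool_rot: [-2.14, -2.298, 0.0]
contact_force: [0.4, 0.5, -0.7]
opening: 0.0201
grip_force: 39.3
```

```bash
cat >> h.py <<'E'
def lid(tp=None):
    p=shot('wrist'); P=pts(p); M=T(); L=(P-M[:3,3])@M[:3,:3]
    h=p['img'].min(2)
    ok=(p['range_z']>0)&(np.hypot(L[...,0],L[...,1])<.04)&(abs(L[...,2]-.182)<.006)&(L[...,0]>-.01)&(h>90)
    Q=L[ok]; n=np.linalg.lstsq(np.c_[Q[:,:2],np.ones(len(Q))],Q[:,2],rcond=None)[0]
    print(len(Q),'lo',Q.min(0).round(4),'hi',Q.max(0).round(4),'plane',n.round(4),'TCP',M[:3,3].round(4))
    e=Q[:,0].max()-.03; ym=(np.percentile(Q[:,1],.5)+np.percentile(Q[:,1],99.5))/2; print('centre est',e.round(4),ym.round(4))
    if tp is not None: togo(*(np.array(tp)-M[:3,:3]@np.r_[e,ym,n[2]+.013]))
    return p
E
python3 - <<'E'
from h import *
p=lid((.4269,.213,.139)); cv2.imwrite('pics/w8.png',p['img'])
E
```

```text
3598 lo [-0.0069 -0.0292  0.1791] hi [0.0307 0.0296 0.1869] plane [ 0.0061 -0.0016  0.1814] TCP [ 0.4207 -0.1991  0.401 ]
centre est 0.0007 0.0001
togo [0.4093 0.036  0.0685] yaw 4.06
```

View pics/w8.png

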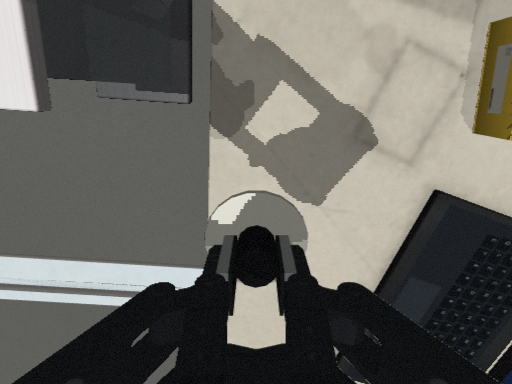

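The lid hangs level, knob between the pads at (257,255), disc centred. Carry it over.

apply_moves(
  plan=[
    [0.015,0.025,0.002,0,0],
    [0.015,0.063,0.005,0,0],
    [0.015,0.101,0.009,0,0],
    [0.015,0.139,0.012,0,0],
    [0.015,0.177,0.015,0,0],
    [0.015,0.215,0.019,0,0],
    [0.015,0.253,0.022,0,0],
    [0.015,0.291,0.026,0,0],
    [0.015,0.329,0.03,0,0],
    [0.015,0.367,0.033,0,0],
    [0.015,0.395,0.035,0,0],
    [0.015,0.409,0.036,0,0],
  ],
)

```text
t: 31.15
tool_pos: [0.427, 0.214, 0.4003]
tool_rot: [-2.135, -2.3, 0.006]
contact_force: [0.2, -0.2, -1.0]
opening: 0.0204
grip_force: 39.3
```

apply_moves(
  plan=[
    [0.015,0,0,0,0],
    [0.015,0,0,0.02,0],
    [0.015,0,0,0.04,0],
    [0.015,0,0,0.04,0],
    [0.015,0,0,0.04,0],
    [0.015,0,0,0.04,0],
  ],
)

```text
t: 31.65
tool_pos: [0.4281, 0.2107, 0.3632]
tool_rot: [-2.142, -2.298, 0.001]
contact_force: [0.9, 0.2, -1.3]
opening: 0.0202
grip_force: 39.3
```

```bash
python3 - <<'E'
from h import *
p=lid((.4269,.2128,.139))
E
```

```text
3610 lo [-0.0065 -0.0303  0.1812] hi [0.031  0.0287 0.1877] plane [0.0005 0.0028 0.1832] TCP [0.4283 0.2108 0.364 ]
centre est 0.001 -0.0008
togo [ 0.0011 -0.0007  0.0288] yaw 4.02
```

apply_moves(
  plan=[
    [0.015,0.001,-0.0007,0.006,0],
    [0.015,0.001,-0.0007,0.012,0],
    [0.015,0.001,-0.0007,0.017,0],
    [0.015,0.001,-0.0007,0.021,0],
    [0.015,0.001,-0.0007,0.024,0],
    [0.015,0.001,-0.0007,0.027,0],
    [0.015,0.001,-0.0007,0.03,0],
    [0.015,0.001,-0.0007,0.0325,0],
    [0.015,0.001,-0.0007,0.0325,0],
    [0.015,0.001,-0.0007,0.0325,0],
  ],
)

```text
t: 32.53
tool_pos: [0.4278, 0.2124, 0.3336]
tool_rot: [2.14, 2.298, 0.003]
contact_force: [-4.2, -1.3, 9.4]
opening: 0.0206
grip_force: 40.5
```

apply_moves(
  plan=[
    [0.015,0,0,-0.001,0],
    [0.06,0,0,-0.0015,0],
    [0.06,0,0,-0.0015,0],
    [0.06,0,0,-0.0015,0],
    [0.06,0,0,-0.0015,0],
    [0.06,0,0,-0.0015,0],
    [0.06,0,0,-0.02,0],
    [0.06,0,0,-0.05,0],
    [0.06,0,0,-0.08,0],
    [0.06,0,0,-0.1,0],
    [0.06,0,0,-0.1,0],
    [0.06,0,0,-0.1,0],
  ],
)

```text
t: 33.53
tool_pos: [0.4274, 0.2122, 0.4321]
tool_rot: [2.14, 2.298, 0.004]
contact_force: [0.4, 0.1, 0.1]
opening: 0.0597
grip_force: 0.0
```

```bash
python3 - <<'E'
from h import *
p=shot('wrist'); P=pts(p); c=(.4269,.213); k=(p['range_z']>0)&(np.hypot(P[...,0]-c[0],P[...,1]-c[1])<.035)
d=P[k&(abs(P[...,2]-.152)<.006)]; print((d.min(0)+d.max(0))/2,d.min(0),d.max(0),np.linalg.lstsq(np.c_[d[:,:2]-c,np.ones(len(d))],d[:,2],rcond=None)[0].round(4))
s=shot('scene'); cv2.imwrite('pics/s9.png',cv2.resize(s['img'][80:260,110:310],None,fx=3,fy=3,interpolation=2))
E
```

```text
[0.42736853 0.21426893 0.15199877] [0.3975345  0.18454579 0.14601537] [0.45720256 0.24399207 0.15798216] [ 0.0004 -0.0005  0.1513]
```

View pics/s9.png

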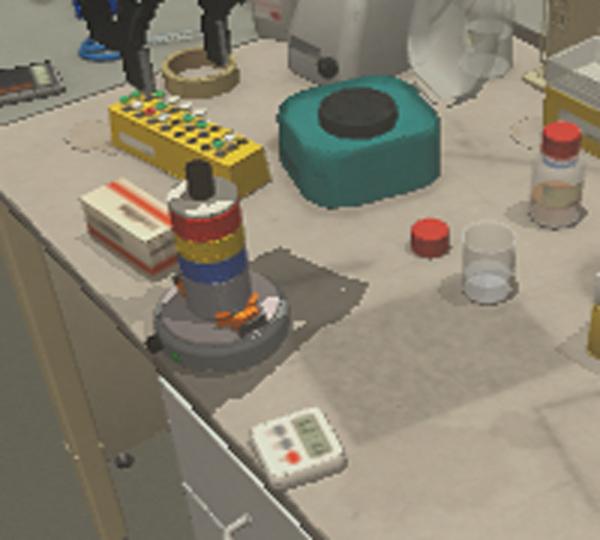

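The stack stands straight on the shaker at (210,260) in the right order. The lid is level at 0.151 m, the bystanders are in place and the gripper is clear.

```bash
python3 -c "
from station import ctrl; print(ctrl.finish_job())"
```

```text
the job is handed in; nothing more can be done
None
```

The job is handed in at about 34 s: the pan, blue, yellow and red sieves and lid are stacked and seated on the shaker, and the beaker, timer and film carton were left untouched; no verdict was returned.

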